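Blow out a drilled valve body and offer it up to its nipple

TASK

Pick up the freshly drilled valve body standing by itself on the plywood board, set its lower end squarely on the sprung nozzle plate of the air station and push the plate right down for a full second to blow out the bore. Then carry the valve over the tops of the row of finished valve bodies in the tray without disturbing them and offer it up to the hex nipple in the bench chuck: upright, in line with the nipple, its lower end about 10 mm above the nipple's top. Its thread carries fresh sealing paste, so never let the valve touch the nipple; do not put it down or let go: the program finishes while holding the valve there, dead still, so that the fitter can start the thread by hand.

Things in the scene. Friction and masses are not known exactly. Their poses are not given: they have to be found in the camera images.
- valve_work: Drilled cast valve body, 38 x 46 x 86 mm, 0.13 to 0.27 kg, upright on the plywood board (15 mm thick). Same look as those in the tray. Origin: middle of its underside, z up along the bore, which is centred at y +3.9 mm; spindle sticks out to y -23 mm at height 40. Round body 37 to 38 mm wide along x from 25 to 52 mm above the foot: grip it there along x. Open hexagon above. Lower end 28 mm across.
- valve_foot (a point): Centre of the bore at the valve's lower end (on valve_work at x 0, y +3.9 mm, z 0). The castings' feet are a little uneven: standing, they lean by up to 3 degrees.
- air_station: Fixed grey cast air blow-out station, 76 x 76 mm base, round housing 52 mm wide and 39 mm high, brass air pipe at its +x side; carries the sprung nozzle plate. Origin at the middle of the underside, z up.
- air_plate (a joint): Travel of the sprung nozzle plate straight down, m: 0 at rest, 0.010 right down on its stop. The spring pushes back with about 5 N at the start and 10 N right down.
- plate_top (a point): Centre of the nozzle plate's flat rubber face (plate 44 mm across); 56 mm above the bench at rest, 46 mm when right down. Moves with the plate.
- tray: Fixed wooden batch tray, 290 x 84 mm, sides 22 mm and ends 34 mm high, floor 8 mm above the bench, origin at the middle of its underside, x along its length. It lies between the air station and the chuck and holds the four finished valve bodies in a row.
- done_1: Finished valve body 1 of 4, same as valve_work (38 x 46 x 86 mm), standing loose and upright in the tray; its top is 94 mm above the bench. Origin at the middle of its underside.
- done_2: Finished valve body 2 of 4, same as valve_work (38 x 46 x 86 mm), standing loose and upright in the tray; its top is 94 mm above the bench. Origin at the middle of its underside.
- done_3: Finished valve body 3 of 4, same as valve_work (38 x 46 x 86 mm), standing loose and upright in the tray; its top is 94 mm above the bench. Origin at the middle of its underside.
- done_4: Finished valve body 4 of 4, same as valve_work (38 x 46 x 86 mm), standing loose and upright in the tray; its top is 94 mm above the bench. Origin at the middle of its underside.
- nipple_chuck: Fixed dark steel nipple chuck: flange 74 mm across, round socket 40 mm across up to height 40 mm, clamp screw with tommy bar towards its -x side, and the hex nipple standing in it (hexagon to height 49 mm, above it a round end 21 mm across up to height 64 mm). Origin at the middle of the underside, z up.
- nipple_top (a point): Centre of the nipple's upper end, 64 mm above the bench, on the nipple's upright axis.

How it is judged:
On the way, in this order (a step that is already met when the one before it is completed fails the run):
1. The air plate is pushed right down by the held, upright valve body standing centrally on it, for most of a second (value of joint air_plate above 0.0085 m and contact force between valve_work and air_station above 2 N and horizontal distance between valve_foot and plate_top below 0.01 m and angle between valve_work's own z axis and vertical below 0.17 rad and contact force between each of the arm, the fingers and air_station below 0.5 N and contact force between the fingers and valve_work above 1 N), for 0.7 s.
2. The held valve passes over the tray, its lower end above the tops of the finished valves (y of valve_foot in the frame of tray between -0.03 and 0.03 m and x of valve_foot in the frame of tray between -0.17 and 0.17 m and height (world z) of valve_foot above 0.094 m and contact force between the fingers and valve_work above 1 N), for 0.02 s.
At the end, for the whole second after the job is handed in: The valve is held still, its lower end 4 to 18 mm above the nipple's top, bore within 6 mm of the nipple's axis, upright within 0.10 rad; valve, fingers and arm clear of nipple and chuck; the air plate is back up; the four finished valves stand upright (horizontal distance between valve_foot and nipple_top below 0.006 m and z of valve_foot in the frame of nipple_top between 0.004 and 0.018 m and angle between each of valve_work, done_1, done_2, done_3, done_4's own z axis and vertical below 0.1 rad and contact force between the fingers and valve_work above 1 N and contact force between each of valve_work, the arm, the fingers and nipple_chuck below 0.05 N and linear speed of valve_work below 0.01 m/s and angular speed of valve_work below 0.1 rad/s and value of joint air_plate below 0.001 m); the arm keeps its last pose, push and grip.
It fails at once if the valve touches the pasted nipple or its chuck (contact force between valve_work and nipple_chuck above 0.3 N).
It fails at once if a finished valve in the tray is shifted by more than 10 mm or tipped (distance of any of done_1, done_2, done_3, done_4 from where it was at the start of the episode above 0.01 m or angle between any of done_1, done_2, done_3, done_4's own z axis and vertical above 0.2 rad).
It also fails if it takes over 45 s, if anything falls off the work surface, if the arm or the gripper's body presses on something with over 40 N, if the wrist force passes 120 N, or if a joint passes its speed limit or range.

ROBOT

A 6-joint arm with a two-finger parallel gripper is mounted at the origin on a cart in front of the work surface, level with it; the furniture and walls round the work are solid. World frame = base frame: x ahead of the robot, y to its left, z up, the work surface at z = 0. Lengths are in m, angles in rad, forces in N, time in s.
With the tool pointing down it reaches from about 0.275 to 0.75 m from the base axis. Payload 10.2 kg.
Tool frame: the origin (TCP) lies midway between the tips of the shut fingers; the grasp point (between the pads) lies 19 mm behind it; z points along the fingers, y is the direction in which the jaws open and shut (so a half turn about z gives the same grasp; the last joint's range is limited). The gripper opens to 88 mm and grips with 3 to 60 N. Pads are 18 mm wide; open, the fingers measure 123 mm over their backs; the gripper's body (75 mm by 187 mm) begins 45 mm behind the grasp point.
Start: joints at [0.891, 0.313, 1.498, -0, 1.331, -0.223], TCP at [0.232, 0.471, 0.239] pointing down, gripper open.
Joint ranges: [-2.94, 2.94], [-0.97, 2.17], [0.19, 2.56], [-1.23, 4.37], [0.02, 3.11], [-2.88, 2.88]. Speed limits (rad/s): [2.39, 2.39, 3.01, 3.14, 3.14, 3.14].

INTERFACE

Orientations are given as a unit quaternion [x, y, z, w].
In Python, from plant import * gives the robot as it stands.
- The arm moves only by the tool arm_command, never from a script. Its argument "plan" is a list of rows, each a list of 7 numbers: the turn, a rotation vector about the world's x, y, z in rad, then the shift along the world's x, y, z in m, then the gripper command: -1 is shut, 1 is fully open, values between are in proportion. In form: [[ax, ay, az, x, y, z, gripper], ...]. A call has 1 to 5 rows; each row shifts and turns the commanded pose from where the row before left it; what a row does not reach is not made up. A row lasts 1/8 s, in which the tool goes at most 62.5 mm and 10.7 degrees, less where a joint would pass 70% of its speed; a pose out of reach is approached as far as the arm can. A call with a gripper value outside its range is refused whole. The fingers move at their own pace and stop on an object; "newtons" is the grip in N (left out, the last holds). Time passes only in rows, so rows that do not move let the fingers close. It gives the time, the measured TCP pose, the force and the opening at its end, in the units of the state.
- get_state(): the state, without advancing time (a new reading comes with each control period).
- grab_frame(name): name is "side" or "top"; returns the picture (400x640x3 uint8, blue, green, red); there is no depth.
- camera_params(name): a dict with "K" (3x3 intrinsics, pixels), "xyz" and "orientation" of the camera in the world. Camera axes: x right, y down, z forward; pixel columns grow to the right and rows downward; lengths in m; the calibration is good to about 2 mm. A picture is of the moment at which its call begins. camera_params takes no time and is no camera call.
- close_job(): hands the job in, once; it reports no verdict.
The state is a dict: "time_s": time; "joint_pos": joint angles; "dq": joint speeds; "joint_torque": joint torques, N m; "eef_pos": TCP position; "tcp_rot": TCP orientation; "wrist_force": force on the tool from outside, world axes, zero at the start; "ft_torque": the same for the moment, N m; "finger_gap": finger opening in m.
Only numpy, scipy, OpenCV 4.12 (cv2) and the standard library are available. Lean on these libraries where they do the work, as an engineer would, in place of code of your own. Each camera call takes 0.05 s, during which the arm holds its last target. There are 200 camera calls.

## Working session

There is one attempt and no reset: what is moved stays moved. The work goes in short steps, Python scripts to look and compute and a tool call to move; the robot and the scene stay as the last step left them, time stands still between calls to the robot, and variables do not carry over. Pictures are saved under pics/ and viewed, about 8 in all and at most 12, crops included, and the job is handed in when it is done.

Besides the shell and the picture viewer there is one more tool, called as name(argument=value, ...), one argument or row to a line, values as JSON. arm_command: Moves the arm, as the interface text tells. Its arguments: {"type":"object","properties":{"plan":{"type":"array"},"newtons":{"type":"number"}},"required":["plan"]}

```bash
ls; mkdir -p pics; cat > h.py <<'E'
from plant import *
import numpy as np, cv2
from scipy.spatial.transform import Rotation as R
def proj(name,P):
    c=camera_params(name);K=np.array(c["K"]);Rm=R.from_quat(c["orientation"]).as_matrix()
    p=(np.atleast_2d(P)-np.array(c["xyz"]))@Rm
    p=p@K.T; return p[:,:2]/p[:,2:]
def ray(name,uv):
    c=camera_params(name);K=np.array(c["K"]);Rm=R.from_quat(c["orientation"]).as_matrix()
    d=Rm@np.linalg.inv(K)@np.array([uv[0],uv[1],1.]); return np.array(c["xyz"]),d/np.linalg.norm(d)
def onplane(name,uv,z):
    o,d=ray(name,uv); return o+d*(z-o[2])/d[2]
E
python3 - <<'E'
from h import *
for n in("side","top"):
    cv2.imwrite(f"pics/{n}0.png",grab_frame(n)); c=camera_params(n); print(n,c, R.from_quat(c["orientation"]).as_matrix().round(3).tolist())
s=get_state(); print(s)
E
```

```text
pics
side {'K': array([[459.07264434,   0.        , 316.46768948],
       [  0.        , 459.07264434, 193.70511463],
       [  0.        ,   0.        ,   1.        ]]), 'xyz': array([ 0.25498578, -0.9409486 ,  0.49154409]), 'orientation': array([ 0.83999204, -0.13134938,  0.06644268, -0.52225098])} [[0.957, -0.151, 0.249], [-0.29, -0.42, 0.86], [-0.026, -0.895, -0.446]]
top {'K': array([[409.28562295,   0.        , 314.59980311],
       [  0.        , 409.28562295, 205.73132307],
       [  0.        ,   0.        ,   1.        ]]), 'xyz': array([ 0.3328319 , -0.14567882,  0.90551642]), 'orientation': array([ 0.73235782, -0.67359149,  0.06798504, -0.07283241])} [[0.083, -0.977, 0.198], [-0.997, -0.082, 0.015], [0.001, -0.198, -0.98]]
{'time_s': 0.1, 'joint_pos': array([ 8.90621951e-01,  3.13407824e-01,  1.49836150e+00, -2.21661326e-05,
        1.33097271e+00, -2.23396119e-01]), 'dq': array([ 0.0001523 ,  0.00028195, -0.00173356, -0.00124671, -0.00199974,
       -0.00175006]), 'joint_torque': array([ 1.15174902e-03, -4.02819407e+01, -2.52646029e+01,  6.94648828e-02,
        3.41922871e-02, -2.89183163e-05]), 'eef_pos': array([0.23143087, 0.47099721, 0.23821109]), 'tcp_rot': array([ 2.26406169e-01,  9.74032811e-01, -5.21730365e-04, -2.41209455e-04]), 'wrist_force': array([-0.65567656, -0.34791232,  0.52929543]), 'ft_torque': array([ 0.03959524,  0.01311083, -0.01791071]), 'finger_gap': 0.08849288591556656}
```

View pics/side0.png

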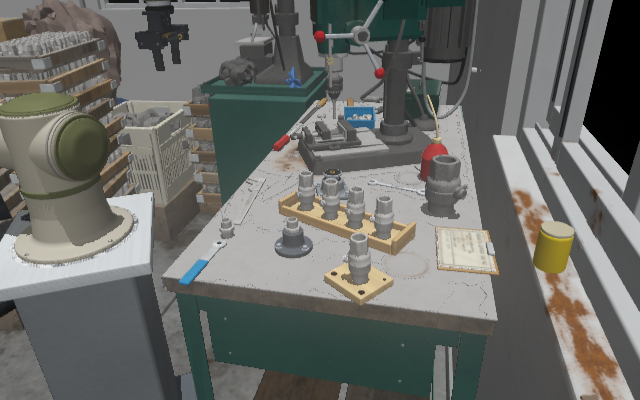

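View pics/top0.png

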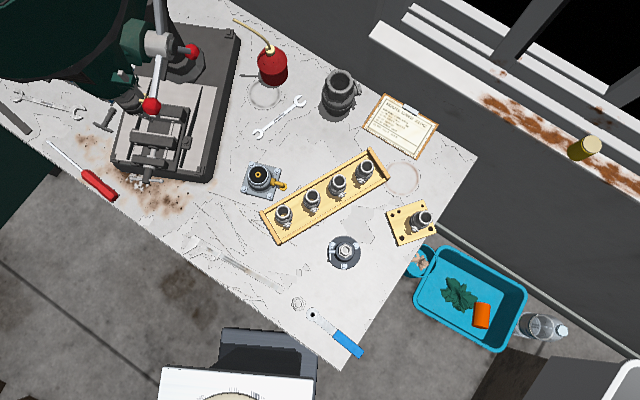

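The side view shows the lone valve on the board at about (360,258), the chuck at (293,240), the tray row at about (345,215) and the station behind the tray at (332,180). In the top view the valve is at (422,219), the station at (260,178), the chuck at (344,252) and the tray at about (325,197). Next I'll enlarge crops of both views.

```bash
python3 - <<'E'
from h import *
a=cv2.imread("pics/top0.png");b=cv2.imread("pics/side0.png")
A=cv2.resize(a[140:290,235:445],None,fx=3.8,fy=3.8,interpolation=cv2.INTER_CUBIC)
B=cv2.resize(b[155:305,255:455],None,fx=4,fy=4,interpolation=cv2.INTER_CUBIC)
cv2.imwrite("pics/topc.png",A);cv2.imwrite("pics/sidec.png",B)
E
```

```text
(no output)
```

View pics/topc.png

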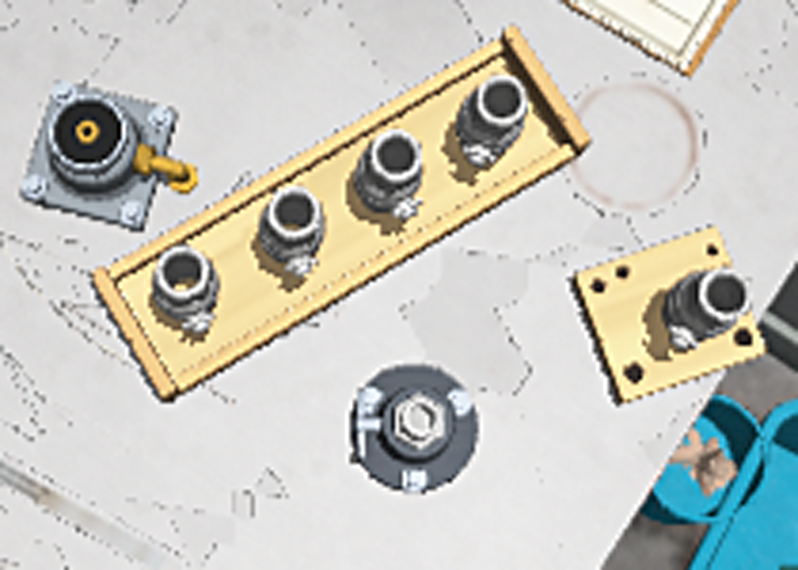

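View pics/sidec.png

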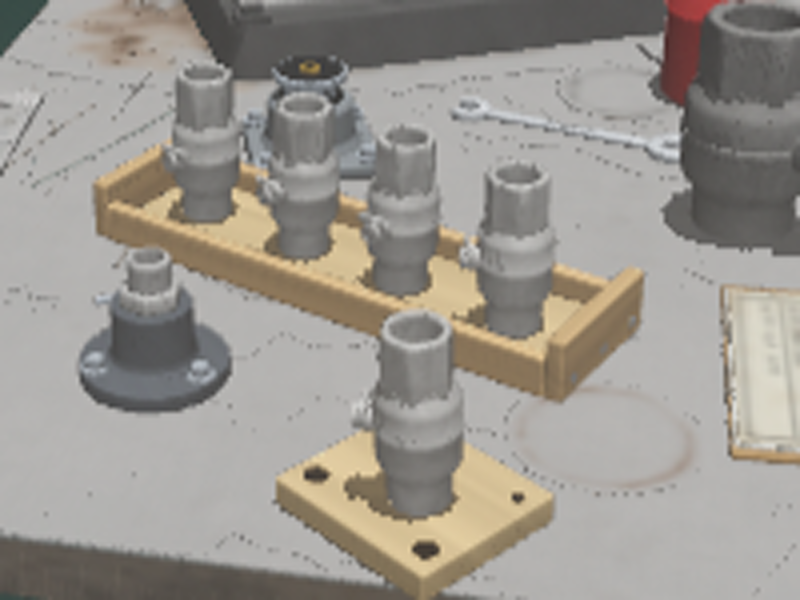

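```bash
cat >> h.py <<'E'
def T(x,y): return ((x+.5)/3.8-.5+235,(y+.5)/3.8-.5+140)
def S(x,y): return ((x+.5)/4-.5+255,(y+.5)/4-.5+155)
def tri(ut,us):
    o1,d1=ray("top",ut);o2,d2=ray("side",us)
    t=np.linalg.lstsq(np.c_[d1,-d2],o2-o1,rcond=None)[0]
    p,q=o1+t[0]*d1,o2+t[1]*d2; return (p+q)/2,np.linalg.norm(p-q)
E
python3 - <<'E'
from h import *
np.set_printoptions(precision=4,suppress=True)
for n,t,s,z in [("valvetop",(724,294),(418,329),.101),("spindle",(682,338),(362,412),.055),("plate",(87,130),(310,69),.056),("nipple",(419,418),(149,257),.064),
 ("d1",(185,270),(205,73),.094),("d2",(294,212),(304,105),.094),("d3",(394,156),(403,136),.094),("d4",(500,101),(518,176),.094),("sp4",(479,152),(468,255),.048)]:
    print(n,*tri(T(*t),S(*s)),onplane("top",T(*t),z),onplane("side",S(*s),z))
for n,t,z in [("tc",(97,274),.034),("tc",(170,398),.034),("tc",(588,147),.034),("tc",(511,30),.034),("bd",(575,272),.015),("bd",(716,227),.015),("bd",(765,355),.015),("bd",(620,403),.015)]:
    print(n,onplane("top",T(*t),z))
print("foot side",onplane("side",S(421,507),.015))
E
```

```text
valvetop [ 0.4923 -0.3559  0.099 ] 0.002402697054993619 [ 0.4907 -0.355   0.101 ] [ 0.4924 -0.3587  0.101 ]
spindle [ 0.4734 -0.3445  0.0561] 0.0009377189885107925 [ 0.4731 -0.3446  0.055 ] [ 0.4744 -0.343   0.055 ]
plate [ 0.5645 -0.0047  0.0567] 0.002081542745265571 [ 0.5637 -0.0044  0.056 ] [ 0.5662 -0.003   0.056 ]
nipple [ 0.4175 -0.2026  0.0642] 0.0028184155449615866 [ 0.4161 -0.2024  0.064 ] [ 0.419  -0.2023  0.064 ]
d1 [ 0.4827 -0.0714  0.0943] 0.003280708599819495 [ 0.4811 -0.0711  0.094 ] [ 0.4846 -0.0705  0.094 ]
d2 [ 0.5196 -0.1265  0.0935] 0.004146502451978392 [ 0.5174 -0.1261  0.094 ] [ 0.5215 -0.1272  0.094 ]
d3 [ 0.5546 -0.1777  0.0934] 0.003304669114697021 [ 0.5527 -0.1772  0.094 ] [ 0.556  -0.1785  0.094 ]
d4 [ 0.5911 -0.2332  0.0915] 0.0038167482386618607 [ 0.5883 -0.2324  0.094 ] [ 0.5912 -0.2371  0.094 ]
sp4 [ 0.5713 -0.227   0.0495] 0.0001778995297105792 [ 0.5716 -0.2271  0.048 ] [ 0.5725 -0.2245  0.048 ]
tc [ 0.4855 -0.0159  0.034 ]
tc [ 0.4186 -0.0644  0.034 ]
tc [ 0.5838 -0.2913  0.034 ]
tc [ 0.6512 -0.2427  0.034 ]
bd [ 0.5133 -0.2904  0.015 ]
bd [ 0.5471 -0.3715  0.015 ]
bd [ 0.4738 -0.402   0.015 ]
bd [ 0.4391 -0.3199  0.015 ]
foot side [ 0.4939 -0.3618  0.015 ]
```

arm_command(
  plan=[
    [0, 0, -0.008, 0.017, -0.055, 0, 1],
    [0, 0, -0.008, 0.017, -0.055, 0, 1],
    [0, 0, -0.008, 0.017, -0.055, 0, 1],
    [0, 0, -0.008, 0.017, -0.055, 0, 1],
    [0, 0, -0.008, 0.017, -0.055, 0, 1],
  ],
  newtons=25,
)

```text
time_s: 0.72
eef_pos: [0.3166, 0.1945, 0.2387]
tcp_rot: [0.246, 0.969, 0.0, 0.0]
wrist_force: [1.4, -0.1, 0.2]
finger_gap: 0.0877
```

arm_command(
  plan=[
    [0, 0, -0.008, 0.017, -0.055, 0, 1],
    [0, 0, -0.008, 0.017, -0.055, 0, 1],
    [0, 0, -0.008, 0.017, -0.055, 0, 1],
    [0, 0, -0.008, 0.017, -0.055, 0, 1],
    [0, 0, -0.008, 0.017, -0.055, 0, 1],
  ],
)

```text
time_s: 1.35
eef_pos: [0.4017, -0.0808, 0.2387]
tcp_rot: [0.266, 0.964, 0.0, 0.0]
wrist_force: [0.6, 0.2, 0.8]
finger_gap: 0.0884
```

arm_command(
  plan=[
    [0, 0, -0.008, 0.017, -0.055, 0, 1],
    [0, 0, -0.008, 0.017, -0.055, 0, 1],
    [0, 0, -0.008, 0.017, -0.055, 0, 1],
    [0, 0, -0.008, 0.017, -0.055, 0, 1],
    [0, 0, 0, 0, 0, 0, 1],
  ],
)

```text
time_s: 1.98
eef_pos: [0.4695, -0.3015, 0.2372]
tcp_rot: [0.282, 0.959, 0.0, -0.001]
wrist_force: [-0.1, 0.5, 0.1]
finger_gap: 0.0881
```

```bash
python3 - <<'E'
from h import *
np.set_printoptions(precision=4,suppress=True)
a=grab_frame("top");b=grab_frame("side");s=get_state();print(s["eef_pos"])
cv2.imwrite("pics/top1.png",a);cv2.imwrite("pics/side1.png",b)
p=s["eef_pos"];Rm=R.from_quat(s["tcp_rot"]).as_matrix()
for g in(-.044,.044):print(proj("side",p+Rm@[0,g,0]),proj("top",p+Rm@[0,g,0]))
print(proj("side",p),proj("side",[[.492,-.357,.101],[.492,-.357,.015]]))
B=cv2.resize(b[150:300,285:435],None,fx=4,fy=4,interpolation=cv2.INTER_CUBIC)
A=cv2.resize(a[170:260,385:475],None,fx=5,fy=5,interpolation=cv2.INTER_CUBIC)
C=np.zeros((600,800,3),np.uint8)
cv2.imwrite("pics/c1.png",B)
E
```

```text
[ 0.4693 -0.2985  0.2381]
[[325.3906 155.7332]] [[434.6679 228.6541]]
[[338.9807 136.2538]] [[390.9978 196.9507]]
[[332.5426 145.4818]] [[358.522  236.3902]
 [357.7434 279.9476]]
```

View pics/c1.png

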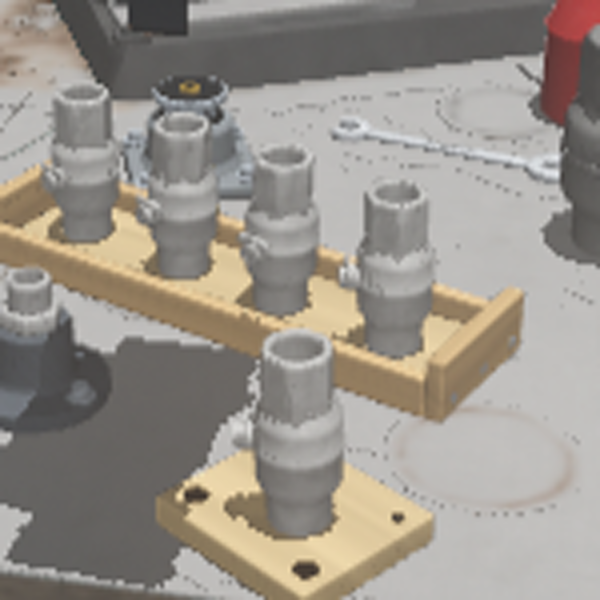

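The valve's axis runs from crop (298,347) to (299,521), so it is nearly upright. One fingertip shows at crop (150,15). Next I'll check the arm against the cameras at the fingertips.

```bash
python3 - <<'E'
from h import *
a=cv2.imread("pics/top1.png");b=cv2.imread("pics/side1.png")
s=get_state();p=s["eef_pos"];Rm=R.from_quat(s["tcp_rot"]).as_matrix()
def crop(im,n,x,y,w,h,f):
    C=cv2.resize(im[y:y+h,x:x+w],None,fx=f,fy=f,interpolation=cv2.INTER_NEAREST)
    for g in(-.044,.044):
        u=(proj(n,p+Rm@[0,g,0])[0]-[x,y]+.5)*f; cv2.circle(C,tuple(int(v) for v in u),4,(0,0,255),1)
    return C
cv2.imwrite("pics/c2.png",np.hstack([crop(b,"side",290,90,80,100,5),crop(a,"top",370,160,80,100,5)]))
E
```

```text
(no output)
```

View pics/c2.png

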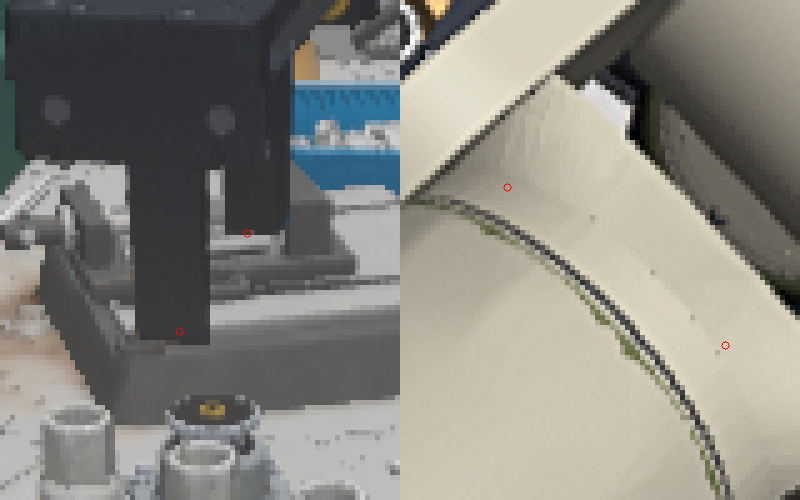

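The side camera shows both fingertips about 1.4 px (2 mm) right of where the arm says they are. That matches the +x offset between the side and top readings, so I trust the top camera. Next I'll go above the valve and down.

arm_command(
  plan=[
    [0, 0, 0, 0.011, -0.0285, 0, 1],
    [0, 0, 0, 0.011, -0.0285, 0, 1],
    [0, 0, 0, 0, 0, 0, 1],
    [0, 0, 0, 0, 0, -0.05, 1],
    [0, 0, 0, 0, 0, -0.04, 1],
  ],
)

```text
time_s: 2.7
eef_pos: [0.4913, -0.3537, 0.1478]
tcp_rot: [0.28, 0.96, 0.0, -0.0]
wrist_force: [0.0, 0.5, 0.4]
finger_gap: 0.0881
```

```bash
python3 - <<'E'
from h import *
b=grab_frame("side");s=get_state();p=s["eef_pos"];print(p)
x,y,w,h,f=310,170,100,130,4.5
C=cv2.resize(b[y:y+h,x:x+w],None,fx=f,fy=f,interpolation=cv2.INTER_CUBIC)
cv2.imwrite("pics/c3.png",C)
E
```

```text
[ 0.48975653 -0.35214597  0.14247295]
```

View pics/c3.png

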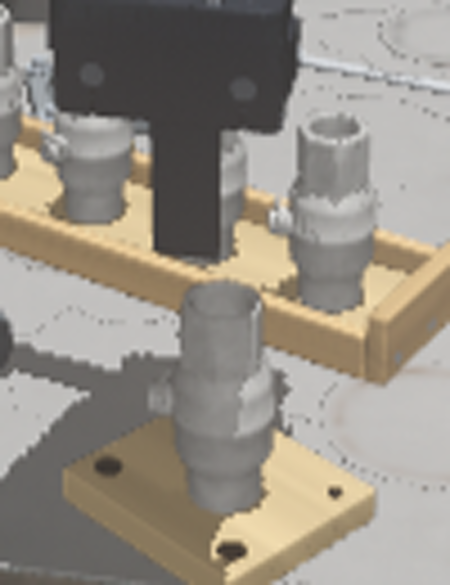

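The front finger, at crop (188,250), is lined up to come down in front and to the left of the valve body, whose top is at (222,297). I'll check the pose reading, because it disagrees with the one from the move.

```bash
python3 - <<'E'
from h import *
for i in range(2):
    s=get_state();print(s["time_s"],s["eef_pos"].round(4),s["joint_pos"].round(4),s["dq"].round(3))
    if i==0: grab_frame("side")
E
```

```text
2.75 [ 0.4898 -0.3521  0.1425] [-8.1750e-01  5.7200e-01  1.3686e+00  2.0000e-04  1.2100e+00 -1.8209e+00] [-0.002 -0.012 -0.049 -0.002  0.143 -0.002]
2.8 [ 0.4902 -0.3527  0.1454] [-8.1760e-01  5.6980e-01  1.3640e+00  2.0000e-04  1.2156e+00 -1.8209e+00] [-0.003 -0.051 -0.104 -0.003  0.073 -0.003]
```

arm_command(
  plan=[
    [0, 0, 0, 0, 0, 0, 1],
  ],
)

```text
time_s: 2.92
eef_pos: [0.4921, -0.3553, 0.1507]
tcp_rot: [0.28, 0.96, -0.0, 0.001]
wrist_force: [1.4, -0.5, 0.5]
finger_gap: 0.0879
```

arm_command(
  plan=[
    [0, 0, 0, 0, 0, -0.035, 1],
    [0, 0, 0, 0, 0, -0.035, 1],
    [0, 0, 0, 0, 0, -0.022, 1],
    [0, 0, 0, 0, 0, -0.013, 1],
    [0, 0, 0, 0, 0, 0, 1],
  ],
)

```text
time_s: 3.55
eef_pos: [0.4919, -0.3559, 0.0445]
tcp_rot: [0.28, 0.96, -0.0, 0.0]
wrist_force: [0.4, -0.8, -0.5]
finger_gap: 0.0882
```

arm_command(
  plan=[
    [0, 0, 0, 0, 0, 0, 1],
    [0, 0, 0, 0, 0, 0, 0.3],
    [0, 0, 0, 0, 0, 0, -0.1],
    [0, 0, 0, 0, 0, 0, -0.4],
    [0, 0, 0, 0, 0, 0, -1],
  ],
  newtons=25,
)

```text
time_s: 4.18
eef_pos: [0.4916, -0.3558, 0.0438]
tcp_rot: [0.281, 0.96, -0.0, 0.0]
wrist_force: [0.6, -0.1, -0.7]
finger_gap: 0.0503
```

arm_command(
  plan=[
    [0, 0, 0, 0, 0, 0, -1],
    [0, 0, 0, 0, 0, 0, -1],
    [0, 0, 0, 0, 0, 0, -1],
  ],
)

```text
time_s: 4.55
eef_pos: [0.4917, -0.3557, 0.0438]
tcp_rot: [0.281, 0.96, 0.0, 0.0]
wrist_force: [1.0, 0.3, 0.3]
finger_gap: 0.037
```

arm_command(
  plan=[
    [0, 0, 0, 0, 0, 0, -1],
    [0, 0, 0, 0, 0, 0.03, -1],
    [0, 0, 0, 0, 0, 0.045, -1],
    [0, 0, 0, 0, 0, 0.045, -1],
    [0, 0, 0, 0, 0, 0.036, -1],
  ],
  newtons=45,
)

```text
time_s: 5.18
eef_pos: [0.4914, -0.3559, 0.2012]
tcp_rot: [0.281, 0.96, -0.0, 0.0]
wrist_force: [0.6, 0.4, -2.5]
finger_gap: 0.0366
```

```bash
python3 - <<'E'
from h import *
np.set_printoptions(precision=4,suppress=True)
for t,s in [((193,51),(379,73)),((152,105),(379,73)),((152,105),(320,36)),((193,51),(320,36))]: print(tri(t,s))
s=get_state();print(s["eef_pos"],s["wrist_force"],s["finger_gap"])
print([onplane("top",u,z) for u,z in [((208,180),.04),((238,32),.04)]])
E
```

```text
(array([0.724 , 0.1012, 0.2521]), np.float64(5.847691737553485e-05))
(array([0.6843, 0.1514, 0.2319]), np.float64(0.11681613895260141))
(array([0.5777, 0.1133, 0.3455]), np.float64(0.0029110111207884142))
(array([0.6029, 0.0577, 0.3716]), np.float64(0.08716976711047035))
[ 0.4914 -0.3559  0.2012] [ 0.6413  0.4172 -2.5238] 0.03660352318623534
[array([0.5451, 0.1045, 0.04  ]), array([0.9091, 0.0826, 0.04  ])]
```

arm_command(
  plan=[
    [0, 0, -0.125, 0.009, 0.044, 0, -1],
    [0, 0, -0.125, 0.009, 0.044, 0, -1],
    [0, 0, -0.125, 0.009, 0.044, 0, -1],
    [0, 0, -0.125, 0.009, 0.044, 0, -1],
    [0, 0, -0.125, 0.009, 0.044, 0, -1],
  ],
)

```text
time_s: 5.8
eef_pos: [0.5365, -0.1345, 0.1994]
tcp_rot: [0.564, 0.826, -0.0, -0.0]
wrist_force: [0.8, -0.2, -2.4]
finger_gap: 0.0361
```

arm_command(
  plan=[
    [0, 0, -0.125, 0.009, 0.044, 0, -1],
    [0, 0, -0.125, 0.009, 0.044, 0, -1],
    [0, 0, -0.125, 0.009, 0.044, 0, -1],
    [0, 0, 0, 0, 0, 0, -1],
    [0, 0, 0, 0, 0, -0.04, -1],
  ],
)

```text
time_s: 6.42
eef_pos: [0.5648, -0.0044, 0.1612]
tcp_rot: [0.706, 0.708, 0.001, 0.002]
wrist_force: [0.3, -0.7, -2.7]
finger_gap: 0.0366
```

arm_command(
  plan=[
    [0, 0, 0, 0, 0, -0.03, -1],
    [0, 0, 0, 0, 0, -0.02, -1],
    [0, 0, 0, 0, 0, 0, -1],
    [0, 0, 0, 0, 0, 0, -1],
  ],
)

```text
time_s: 6.92
eef_pos: [0.564, -0.0044, 0.1106]
tcp_rot: [0.706, 0.708, 0.0, 0.001]
wrist_force: [-0.3, 0.6, -1.4]
finger_gap: 0.0362
```

```bash
python3 - <<'E'
from h import *
np.set_printoptions(precision=4,suppress=True)
a=grab_frame("top");b=grab_frame("side");s=get_state();p=s["eef_pos"];print(p,s["tcp_rot"],s["wrist_force"])
cv2.imwrite("pics/side4.png",b);cv2.imwrite("pics/top4.png",a)
print(proj("side",[p,p-[0,0,.029],[.5638,-.004,.056]]),proj("top",[p-[0,0,.029],[.5638,-.004,.056]]))
C=cv2.resize(b[110:210,285:385],None,fx=5,fy=5,interpolation=cv2.INTER_CUBIC)
D=cv2.resize(a[140:240,220:280],None,fx=5,fy=5,interpolation=cv2.INTER_CUBIC)
cv2.imwrite("pics/c4.png",np.hstack([C,D]))
E
```

```text
[ 0.564  -0.0042  0.1107] [0.7064 0.7078 0.0004 0.0007] [ 0.1028 -0.2988 -2.1522]
[[331.1529 150.32  ]
 [331.2943 162.0318]
 [331.3036 172.1738]] [[255.7709 170.2872]
 [257.3357 173.7637]]
```

View pics/c4.png

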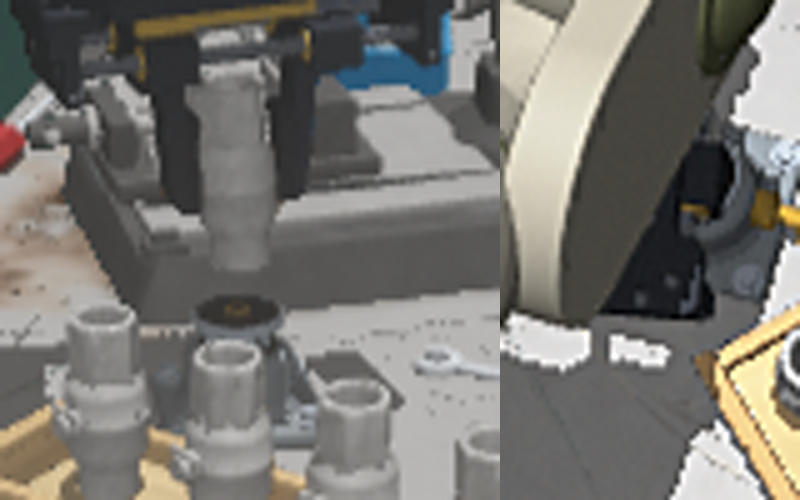

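The valve is held upright with its foot centre at about crop (240,256), directly above the plate at (238,312). Now I'll press down.

arm_command(
  plan=[
    [0, 0, 0, 0, 0, -0.012, -1],
    [0, 0, 0, 0, 0, -0.01, -1],
    [0, 0, 0, 0, 0, -0.005, -1],
    [0, 0, 0, 0, 0, -0.004, -1],
    [0, 0, 0, 0, 0, 0, -1],
  ],
)

```text
time_s: 7.65
eef_pos: [0.5633, -0.0038, 0.0788]
tcp_rot: [0.706, 0.708, -0.0, -0.0]
wrist_force: [-4.8, 0.9, 5.7]
finger_gap: 0.0359
```

arm_command(
  plan=[
    [0, 0, 0, 0, 0, -0.003, -1],
    [0, 0, 0, 0, 0, -0.002, -1],
    [0, 0, 0, 0, 0, 0, -1],
  ],
)

```text
time_s: 8.02
eef_pos: [0.5635, -0.0038, 0.0745]
tcp_rot: [0.706, 0.708, -0.0, 0.0]
wrist_force: [-6.7, 0.3, 8.8]
finger_gap: 0.0363
```

arm_command(
  plan=[
    [0, 0, 0, 0, 0, -0.002, -1],
    [0, 0, 0, 0, 0, 0, -1],
  ],
)

```text
time_s: 8.28
eef_pos: [0.5638, -0.0039, 0.0742]
tcp_rot: [0.706, 0.708, 0.0, 0.001]
wrist_force: [-9.8, 0.7, 23.6]
finger_gap: 0.0362
```

```bash
python3 - <<'E'
from h import *
b=grab_frame("side");s=get_state();print(s["eef_pos"],s["wrist_force"],s["ft_torque"])
cv2.imwrite("pics/side5.png",b)
cv2.imwrite("pics/c5.png",cv2.resize(b[110:210,285:385],None,fx=5,fy=5,interpolation=cv2.INTER_CUBIC))
E
```

```text
[ 0.56383564 -0.00388781  0.07422889] [-11.33403292   0.59754533  22.56683961] [ 1.21831046e-03  2.25077512e+00 -6.38995216e-02]
```

View pics/c5.png

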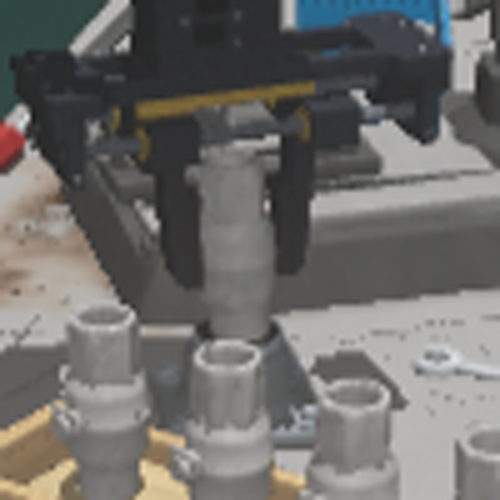

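The plate is on its stop: the force rose from 9 to 24 N for 0.3 mm of travel. The valve leans about 4°, its foot towards +x, which is within the 0.17 rad limit. I'll hold here for over a second.

arm_command(
  plan=[
    [0, 0, 0, 0, 0, 0, -1],
    [0, 0, 0, 0, 0, 0, -1],
    [0, 0, 0, 0, 0, 0, -1],
    [0, 0, 0, 0, 0, 0, -1],
    [0, 0, 0, 0, 0, 0, -1],
  ],
)

```text
time_s: 8.95
eef_pos: [0.5639, -0.0039, 0.0742]
tcp_rot: [0.706, 0.708, 0.0, 0.001]
wrist_force: [-11.0, 1.2, 23.2]
finger_gap: 0.0367
```

arm_command(
  plan=[
    [0, 0, 0, 0, 0, 0, -1],
    [0, 0, 0, 0, 0, 0, -1],
    [0, 0, 0, 0, 0, 0, -1],
    [0, 0, 0, 0, 0, 0, -1],
    [0, 0, 0, 0, 0, 0, -1],
  ],
)

```text
time_s: 9.57
eef_pos: [0.5638, -0.0039, 0.0743]
tcp_rot: [0.706, 0.708, 0.0, 0.001]
wrist_force: [-9.9, 0.3, 23.5]
finger_gap: 0.036
```

arm_command(
  plan=[
    [0, 0, 0, 0, 0, 0.008, -1],
    [0, 0, 0, 0, 0, 0.02, -1],
    [0, 0, 0, 0, 0, 0.04, -1],
    [0, 0, 0, 0, 0, 0.04, -1],
    [0, 0, 0, 0, 0, 0.01, -1],
  ],
)

```text
time_s: 10.2
eef_pos: [0.5645, -0.004, 0.1917]
tcp_rot: [0.706, 0.708, 0.001, 0.002]
wrist_force: [0.8, 0.2, -2.6]
finger_gap: 0.0363
```

arm_command(
  plan=[
    [0, 0, 0, -0.02, -0.027, 0, -1],
    [0, 0, 0, -0.034, -0.045, 0, -1],
    [0, 0, 0, -0.034, -0.045, 0, -1],
    [0, 0, 0, -0.034, -0.045, 0, -1],
    [0, 0, 0, -0.026, -0.036, 0, -1],
  ],
)

```text
time_s: 10.82
eef_pos: [0.4139, -0.2029, 0.1884]
tcp_rot: [0.707, 0.708, -0.0, -0.001]
wrist_force: [0.3, 0.1, -2.0]
finger_gap: 0.0366
```

arm_command(
  plan=[
    [0, 0, 0, 0, 0, 0, -1],
    [0, 0, 0, 0, 0, -0.03, -1],
    [0, 0, 0, 0, 0, -0.02, -1],
    [0, 0, 0, 0, 0, 0, -1],
    [0, 0, 0, 0, 0, 0, -1],
  ],
)

```text
time_s: 11.45
eef_pos: [0.416, -0.2016, 0.1401]
tcp_rot: [0.706, 0.708, 0.0, 0.0]
wrist_force: [0.6, -0.3, -1.1]
finger_gap: 0.0363
```

```bash
cat > look.py <<'E'
from h import *
import sys
np.set_printoptions(precision=4,suppress=True)
k=sys.argv[1]
a=grab_frame("top");b=grab_frame("side");s=get_state();p=s["eef_pos"];print(s["time_s"],p,s["tcp_rot"],s["wrist_force"])
cv2.imwrite(f"pics/side{k}.png",b);cv2.imwrite(f"pics/top{k}.png",a)
print(proj("side",[p,p-[0,0,.029],[.4163,-.2025,.064],p+[0,0,.057]]),proj("top",[p-[0,0,.029],[.4163,-.2025,.064]]))
C=cv2.resize(b[170:270,250:350],None,fx=5.5,fy=5.5,interpolation=cv2.INTER_CUBIC)
D=cv2.resize(a[215:295,320:365],None,fx=5.5,fy=5.5,interpolation=cv2.INTER_CUBIC)
D=np.vstack([D,np.zeros((550-D.shape[0],D.shape[1],3),np.uint8)])
cv2.imwrite(f"pics/c{k}.png",np.hstack([C,D]))
E
python3 look.py 6
```

```text
11.55 [ 0.416  -0.2019  0.1404] [0.7063 0.7079 0.0001 0.0007] [ 0.0084  0.4586 -1.5016]
[[288.145  182.3748]
 [288.981  196.6452]
 [290.5146 219.1735]
 [286.4236 152.9935]] [[346.4342 247.3811]
 [344.9622 249.5481]]
```

View pics/c6.png

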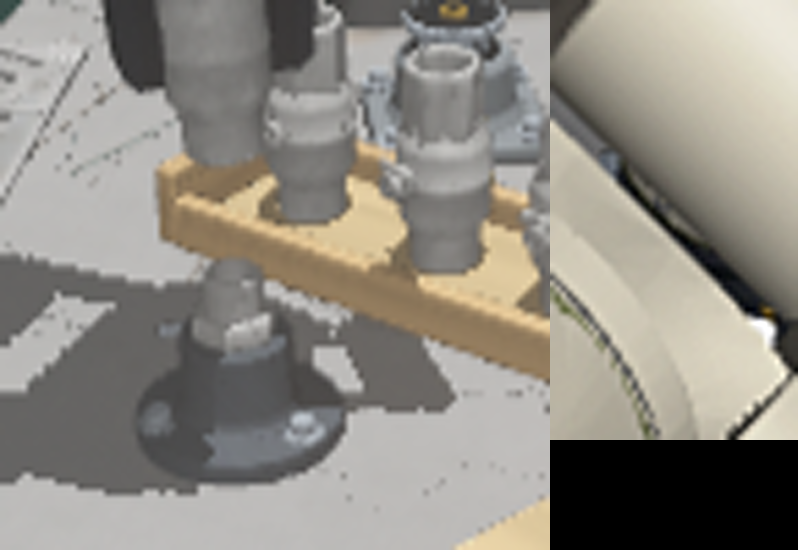

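Of the valve, only the side camera sees it clearly here: the nipple top is at crop (230,268) and the valve's foot centre at about (224,155). I'll descend part of the way slowly, then make one close check with expected outlines overlaid.

arm_command(
  plan=[
    [0, 0, 0, 0, 0, -0.01, -1],
    [0, 0, 0, 0, 0, -0.01, -1],
    [0, 0, 0, 0, 0, -0.008, -1],
    [0, 0, 0, 0, 0, -0.005, -1],
    [0, 0, 0, 0, 0, 0, -1],
  ],
)

```text
time_s: 12.18
eef_pos: [0.4155, -0.2017, 0.1064]
tcp_rot: [0.706, 0.708, -0.0, -0.0]
wrist_force: [0.1, -0.1, -2.4]
finger_gap: 0.0365
```

arm_command(
  plan=[
    [0, 0, 0, 0, 0, 0, -1],
    [0, 0, 0, 0, 0, 0, -1],
    [0, 0, 0, 0, 0, 0, -1],
  ],
)

```text
time_s: 12.55
eef_pos: [0.4156, -0.2019, 0.1069]
tcp_rot: [0.706, 0.708, 0.0, 0.0]
wrist_force: [-0.3, -0.1, -2.2]
finger_gap: 0.0362
```

```bash
cat > ov.py <<'E'
from h import *
import sys
k=sys.argv[1]; du,dv=float(sys.argv[2]),float(sys.argv[3]); grab=len(sys.argv)<=4
b=grab_frame("side") if grab else cv2.imread(f"pics/side{k}.png")
if grab: cv2.imwrite(f"pics/side{k}.png",b)
s=get_state();p=s["eef_pos"];print(s["time_s"],p,s["tcp_rot"],s["wrist_force"])
x,y,w,h,f=262,148,56,84,7
C=cv2.resize(b[y:y+h,x:x+w],None,fx=f,fy=f,interpolation=cv2.INTER_CUBIC);O=C.copy()
th=np.linspace(0,2*np.pi,60)
def circ(c,r,col):
    u=(proj("side",np.c_[c[0]+r*np.cos(th),c[1]+r*np.sin(th),np.full(60,c[2])])+[du,dv]-[x,y]+.5)*f
    cv2.polylines(C,[np.int32(np.round(u))],True,col,1)
circ([.4163,-.2025,.064],.0105,(0,0,255))
foot=p-[0,0,.0288]; circ(foot,.014,(0,255,0)); circ(foot+[0,0,.086],.014,(0,255,255))
for e in(-.0185,.0185): circ(p+[e,0,0],.002,(255,0,255))
cv2.imwrite(f"pics/o{k}.png",np.hstack([O,C]))
E
python3 ov.py 7 1.0 -0.2
```

```text
12.6 [ 0.41560935 -0.20186029  0.10682269] [7.06405770e-01 7.07807090e-01 7.52287408e-06 1.03589637e-04] [-0.38976472 -0.17809062 -1.59303228]
```

View pics/o7.png

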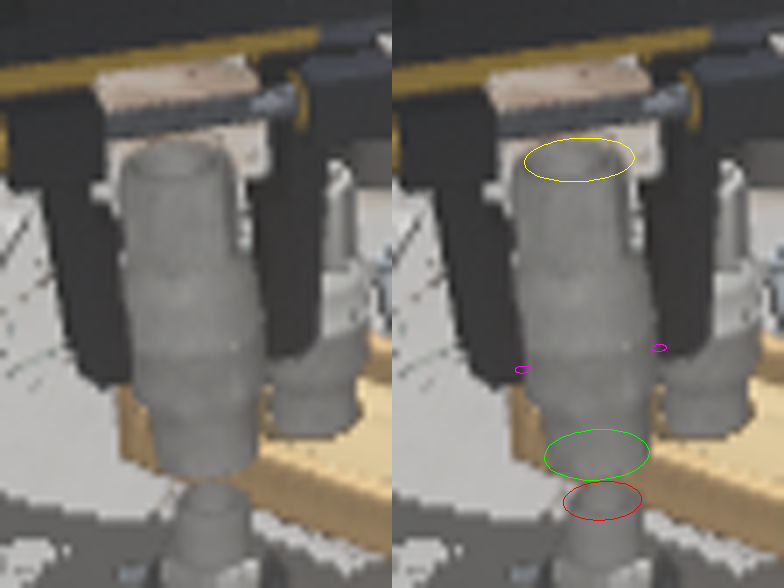

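The outlines match. The nipple's red ring is on the observed top at about (212,500). The foot's green ring agrees within about 0.4 px, and the top rim is about 1 px to the left, a lean of about 0.025 rad. Only a small final correction is needed.

arm_command(
  plan=[
    [0, 0, 0, 0.0004, -0.0006, -0.0015, -1],
    [0, 0, 0, 0, 0, -0.0015, -1],
    [0, 0, 0, 0, 0, 0, -1],
    [0, 0, 0, 0, 0, 0, -1],
    [0, 0, 0, 0, 0, 0, -1],
  ],
)

```text
time_s: 13.22
eef_pos: [0.416, -0.2024, 0.1037]
tcp_rot: [0.706, 0.708, -0.0, 0.0]
wrist_force: [-0.3, 0.1, -2.2]
finger_gap: 0.0362
```

arm_command(
  plan=[
    [0, 0, 0, 0, 0, 0, -1],
    [0, 0, 0, 0, 0, 0, -1],
    [0, 0, 0, 0, 0, 0, -1],
    [0, 0, 0, 0, 0, 0, -1],
    [0, 0, 0, 0, 0, 0, -1],
  ],
)

```text
time_s: 13.85
eef_pos: [0.416, -0.2024, 0.1037]
tcp_rot: [0.706, 0.708, -0.0, -0.0]
wrist_force: [0.8, -0.8, -2.9]
finger_gap: 0.0366
```

```bash
python3 - <<'E'
from h import *
b=grab_frame("side");cv2.imwrite("pics/side8.png",b)
s=get_state();print(s["time_s"],s["eef_pos"],s["wrist_force"],s["finger_gap"],abs(s["dq"]).max())
x,y,w,h,f=255,150,130,110,6
C=cv2.resize(b[y:y+h,x:x+w],None,fx=f,fy=f,interpolation=cv2.INTER_CUBIC)
cv2.imwrite("pics/c8.png",C[:600,:800])
E
```

```text
13.9 [ 0.41599308 -0.20241759  0.10371931] [-0.02299653 -0.39501934 -2.03025376] 0.036540018633322936 0.0014013371618569448
```

View pics/c8.png

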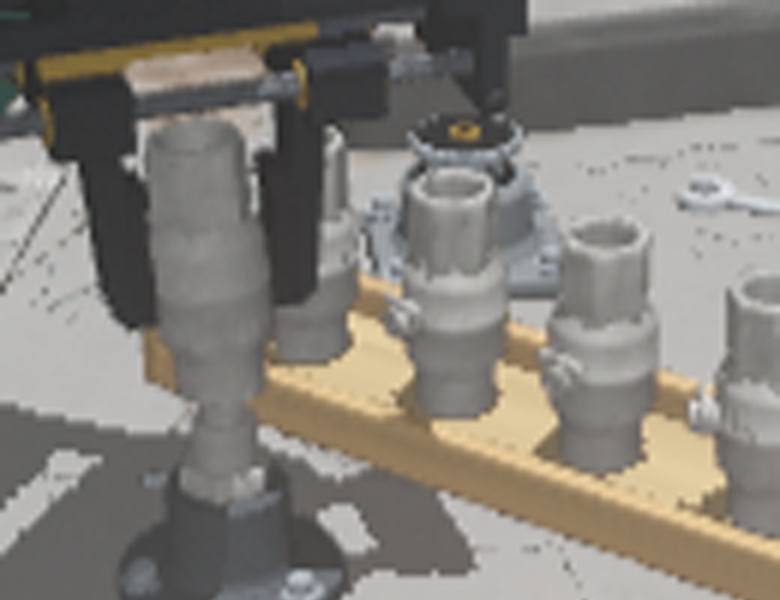

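The foot's front edge is at about crop (215,405), in line with the nipple at (222,430), with no contact load. The plate is back up and the finished valves stand upright. I'll hand in now.

```bash
python3 -c "
from plant import *
print(close_job()); s=get_state(); print(s['time_s'],s['eef_pos'],s['wrist_force'],s['finger_gap'])"
```

```text
the job is handed in; nothing more can be done
None
the job is handed in; nothing more can be done
```

I gripped the valve on its round body and pushed the nozzle plate onto its stop for about 1.3 s. The wrist force jumped from 9 to 24 N there for about 0.3 mm of travel. I then carried the valve over the tray with its lower end about 0.16 m above the bench. It is now held over the nipple, and I handed the job in at 13.9 s; no verdict was reported.

**Last checks:**
- **Position:** the lower end works out about 11 mm above the nipple's top, and the gripper's centre is within about 0.5 mm of the measured nipple axis. This relies on a foot-to-gripper distance taken at pick-up.
- **Overlay check:** just before the last 3 mm of lowering, the expected outline of the valve's lower end matched the side picture within about 0.4 px.
- **Lean:** about 0.025 rad in the side view, left uncorrected because the limit is 0.10.
- **Stillness and contact:** the arm was still, and the wrist force of about 2 N is just the valve's weight, so it is not touching the nipple.
- **Scene:** the plate is back up, and the finished valves in the last view (the fourth cut off at its edge) stand upright where they were.

**What was less certain:**
- **Camera disagreement:** the side camera read about 2 mm off from the top camera and the arm, so I corrected for that offset.
- **Hidden view:** the arm hid the valve from the top camera at the end, so its position towards or away from the side camera is less sure.
- **Lean while pressing:** the valve leaned about 4° during the push, with about 10 N of sideways force. That is inside the 0.17 rad limit, and the lean mostly sprang back after lift-off.

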